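# Press the round cap home in the lacquered panel

### The arm

A 6-joint arm with a two-finger parallel gripper is mounted at the origin on the work surface. World frame = base frame: x ahead of the robot, y to its left, z up, the work surface at z = 0. Lengths are in m, angles in degrees, forces in N, time in s.
With the tool pointing down it reaches from about 0.375 to 0.9 m from the base axis. Payload 3.1 kg.
Tool frame: the origin (TCP) lies at the very end of the fingers, on their centre line; the grasp point (between the pads) lies 19 mm behind it; z points along the fingers, y is the line along which they close (so a half turn about z gives the same grasp; the last joint's range is limited). The gripper opens to 87 mm and grips with 3 to 60 N. Pads are 19 mm wide; open, the fingers measure 117 mm over their backs; the gripper's body (75 mm by 190 mm) begins 51 mm behind the grasp point.
Start: joints at [63.742, 30.224, 82.088, -0, 67.689, -10.227], TCP at [0.173, 0.601, 0.223] pointing down, gripper open.
Joint ranges: [-176.69, 176.69], [-43.24, 126.21], [12.49, 139.97], [-82, 262], [0, 151.66], [-163.58, 163.58]. Speed limits (degrees/s): [159.86, 159.86, 180, 180, 180, 180].

### API

Orientations are given as a 3x3 rotation matrix whose columns are the frame's x, y, z axes.
In Python, from rig import bot gives the robot as it stands.
- The arm moves only by the tool move_arm, never from a script. Its argument "increments" is a list of rows, each an object with "xyz": the shift along the tool's x, y, z in mm, a list of three; "roll": the turn about the tool's z in rad; "grip": the opening in per cent of the stroke, from 0 (shut) to 100 (fully open). A call has 1 to 5 rows; each row shifts and turns the commanded pose from where the row before left it, along the tool's axes as they then stand; what a row does not reach is not made up. A row lasts 1/12 s, in which the tool goes at most 41.7 mm and 7.16 degrees, less where a joint would pass 70% of its speed; a pose out of reach is approached as far as the arm can. A call is refused whole if a number of a shift passes 41.7 or a number of a turn 0.125, either way. A call with a gripper value outside its range is refused whole. The fingers move at their own pace and stop on an object; the grip force is fixed at half the most. Time passes only in rows, so rows that do not move let the fingers close. It gives the time, the measured TCP pose, the force, the opening and the grip force at its end, in the units of the state.
- bot.read_state(): the state, without advancing time (a new reading comes with each control period).
- bot.capture(name): name is "side" or "top" or "wrist"; returns (picture, depth): 420x560x3 uint8, red, green, blue; 420x560 float32, m along the optical axis (not along the pixel's ray), 0 where there is no reading.
- bot.camera_model(name): a dict with "intrinsics" (3x3 intrinsics, pixels), "D" ([k1, k2, p1, p2, k3] as OpenCV has them; the pictures are not rectified), "rvec" (rotation vector, rad) and "tvec" (3), from world to camera coordinates, as OpenCV has them; the wrist camera has in their place "tool_from_camera" (4x4, takes a point from camera to tool coordinates, whose origin is the TCP and whose axes are the flange's). Camera axes: x right, y down, z forward; pixel columns grow to the right and rows downward; lengths in m; the calibration is good to about 2 mm. A picture is of the moment at which its call begins: read the wrist's pose just before it. camera_model takes no time and is no camera call.
- bot.hand_in(): hands the job in; it is judged then, once.
Trained networks look in the newest picture that a camera, given by its name, has taken for a name from the list of things; names that differ only in an ending like _2 or _b are one class to them, and where a whole thing is asked for, a point or a joint stands for the part that bears it (a point fixed in the world has none). Each returns a list of dicts, best first, with "conf" (0 to 1); they miss things now and then, are a little off and sometimes report something else, mostly with a low value. They report only what shows in the picture. A call takes as long as a camera call. They do not tell look-alikes from the thing itself.
- bot.spot_in(label, camera): "at" ([x, y, z] in m, in the coordinates of the camera as it stood for that picture, good to about 4 mm: the middle of the surface that is visible of it).
- bot.trace(label, camera): "mask" (420x560 bool, what is visible of it).
The state is a dict: "time_s": time; "joint_positions": joint angles; "qvel": joint speeds; "tau": joint torques, N m; "position": TCP position; "tcp_rot": TCP orientation; "force": force on the tool from outside, world axes, zero at the start; "moment": the same for the moment, N m; "opening": opening from 0.0 (shut) to 1.0 (fully open); "grasp_force": force on a finger pad.
Only numpy, scipy, OpenCV 4.12 (cv2) and the standard library are available. Lean on these libraries where they do the work, as an engineer would, in place of code of your own. Each camera call takes 0.05 s, during which the arm holds its last target. There are 200 camera calls.

### The job

On the lacquered panel two grey snap-in caps still stand up out of their bores. Pick up the wooden seating tool (the one with the broad flat foot), press it squarely onto the round cap until the cap clicks fully home, with its rim flush on the panel, then stand the tool upright back on the rubber mat. Push the cap with the tool only, never with the gripper, and leave the square cap standing as it is.

Things in the scene. Friction and masses are not known exactly. Their poses are not given: they have to be found in the camera images.
- dolly: Seating tool of pale wood, upright on the rubber mat: flat round foot 48 mm wide, 16 mm thick, with a round handle 28 mm thick on its centre; 86 mm tall in all, 0.15 to 0.3 kg. Origin: centre of the foot's underside, z up along the handle. The footless pale wooden file handle beside it (34 mm thick, 85 mm tall) is not needed.
- round_cap: Grey round snap-in cap: flat rim 54 mm wide, 5 mm thick, on a 42 mm skirt. Origin: centre of the rim's underside, z up. At the start the rim's underside stands 12 mm above the panel's top, which is 48 mm above the work surface. Pushed down it resists with up to 10 N for half its 12 mm travel, then snaps down and stays, rim on the panel; let go earlier, it springs up again.
- square_cap: Square snap-in cap of the same grey plastic and build, 48 mm square and 5 mm thick, in the same panel 13 cm or more from the round one, standing up 12 mm too. Origin at the centre of the rim's underside. It is to be left standing. Between the two caps a cork sanding block, 75 x 36 x 20 mm, lies on the panel.
- mat: Black rubber mat, 160 mm (its x) by 220 mm (its y) and 4 mm thick, fixed on the work surface. Origin at the centre of its underside, z up.
Things that resemble listed ones, but are neither listed nor needed, are in the scene too. What is shaped like the dolly but yellow is not meant.

How it is judged:
By the outcome, as a careful person would: the job done as asked, in the order asked, and still so for the second after the job is handed in, with the robot touching nothing.
It also fails if it takes over 45 s, if anything falls off the work surface, if the arm or the gripper's body presses on something with over 40 N, if the wrist force passes 120 N, or if a joint passes its speed limit or range.

## Working session

There is one attempt and no reset: what is moved stays moved. The work goes in short steps, Python scripts to look and compute and a tool call to move; the robot and the scene stay as the last step left them, time stands still between calls to the robot, and variables do not carry over. Pictures are saved under pics/ and viewed, at most 10 in all, crops included, and the job is handed in when it is done.

Besides the shell and the picture viewer there is one more tool, called after "Call:" by a JSON object that holds its "method" and its "body", one argument or row to a line. move_arm: Moves the arm, as the interface text tells. Its arguments: {"type":"object","properties":{"increments":{"type":"array"}},"required":["increments"]}

```bash
mkdir -p pics
cat > h.py <<'E'
import numpy as np, cv2
from rig import bot
def world(name, st=None):
    m=bot.camera_model(name)
    if name=="wrist":
        T=np.eye(4);T[:3,:3]=st["tcp_rot"];T[:3,3]=st["position"]
        return T@np.array(m["tool_from_camera"])
    R=cv2.Rodrigues(np.array(m["rvec"],float))[0];T=np.eye(4)
    T[:3,:3]=R.T;T[:3,3]=-R.T@np.array(m["tvec"],float).ravel();return T
def proj(name,T,P):
    m=bot.camera_model(name);W=np.linalg.inv(T)
    return cv2.projectPoints(np.array(P,float).reshape(-1,3),cv2.Rodrigues(W[:3,:3])[0],W[:3,3],np.array(m["intrinsics"],float),np.array(m["D"],float))[0].reshape(-1,2)
def cloud(name,T,depth,mask):
    m=bot.camera_model(name);v,u=np.nonzero(mask&(depth>0))
    n=cv2.undistortPoints(np.c_[u,v].astype(float).reshape(-1,1,2),np.array(m["intrinsics"],float),np.array(m["D"],float)).reshape(-1,2)
    d=depth[v,u][:,None];P=np.c_[n*d,d]
    return P@T[:3,:3].T+T[:3,3]
def save(n,im): cv2.imwrite("pics/"+n,im[:,:,::-1])
E
python3 - <<'E'
from h import *
np.set_printoptions(precision=4,suppress=True)
st=bot.read_state();print(st)
for c in ["top","side"]:
    im,d=bot.capture(c);T=world(c);save(c+"0.png",im);np.savez(c+"0.npz",im=im,d=d);print(c,T[:3,3])
    for l in ["dolly","round_cap","square_cap","mat"]:
        for r in bot.spot_in(l,c):
            p=T[:3,:3]@np.array(r["at"])+T[:3,3];print(c,l,round(r["conf"],2),p,proj(c,T,p).round(0))
E
```

```text
{'time_s': 0.0, 'joint_positions': array([ 63.742 ,  30.2789,  82.1583,   0.0014,  67.6887, -10.226 ]), 'qvel': array([-0.0358,  0.0252, -0.1463, -0.1048,  0.0095, -0.0388]), 'tau': array([ -0.0007, -44.0051, -17.6589,   0.0634,   0.0582,  -0.0002]), 'position': array([0.1722, 0.6   , 0.2216]), 'tcp_rot': array([[-0.9611,  0.2762, -0.001 ],
       [ 0.2762,  0.9611, -0.002 ],
       [ 0.0004, -0.0022, -1.    ]]), 'force': array([-0.4402, -0.1206, -0.7426]), 'moment': array([-0.0305,  0.0237, -0.0243]), 'grasp_force': 0.0, 'opening': 1.002017125411619}
top [0.3765 0.0471 1.0164]
top dolly 0.92 [0.4198 0.0636 0.0186] [[274. 255.]]
top dolly 0.84 [0.5236 0.1872 0.0342] [[217. 206.]]
top round_cap 0.58 [ 0.5487 -0.0941  0.066 ] [[350. 194.]]
top square_cap 0.79 [ 0.5231 -0.259   0.0635] [[427. 207.]]
top mat 0.8 [ 0.4864  0.2517 -0.0012] [[190. 224.]]
side [ 0.4687 -0.6997  0.5941]
side dolly 0.75 [0.5317 0.182  0.0392] [[282. 188.]]
side dolly 0.75 [0.4212 0.0504 0.0374] [[236. 222.]]
side round_cap 0.59 [ 0.5541 -0.0948  0.0692] [[303. 252.]]
side square_cap 0.59 [ 0.5246 -0.2698  0.0658] [[297. 327.]]
side mat 0.82 [0.4858 0.2251 0.0064] [[263. 191.]]
```

View pics/top0.png

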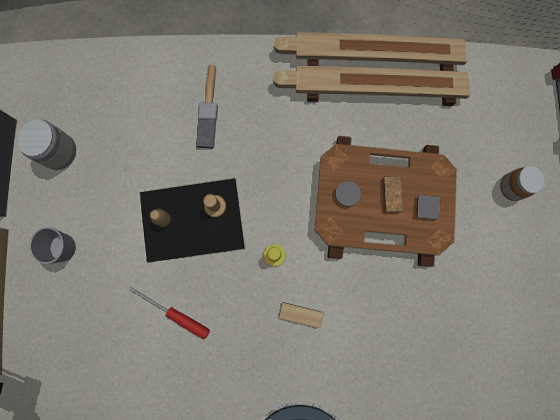

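View pics/side0.png

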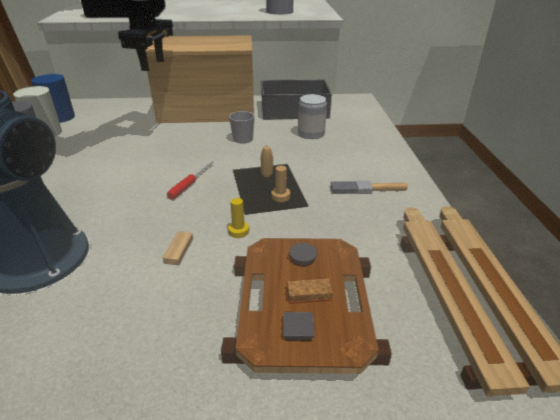

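The top view shows pale wood candidates on the mat: the footed tool at (214,206) and the footless file handle at (160,217). The yellow look-alike stands at (274,255). The footed pale one fits: it has a broad round foot and pale wood, and it is on the mat. The round cap is at (347,194), the square cap at (428,207), and the cork block between them at (393,194). I'll confirm with a crop and measure.

```bash
cat > m.py <<'E'
from h import *
np.set_printoptions(precision=4,suppress=True)
for c in ["top","side"]:
    im,d=bot.capture(c);T=world(c)
    for l in ["dolly","round_cap","square_cap","mat"]:
        for r in bot.trace(l,c):
            P=cloud(c,T,d,r["mask"])
            print(c,l,round(r["conf"],2),len(P),"med",np.median(P,0),"z5/95",np.percentile(P[:,2],[5,50,95]))
            if l=="dolly":
                for a,b in [(0.0,.026),(.03,.075),(.08,.1)]:
                    Q=P[(P[:,2]>a)&(P[:,2]<b)]
                    if len(Q)>5: print("   z",a,b,len(Q),"mean",Q.mean(0),"min",Q.min(0),"max",Q.max(0))
            elif "cap" in l:
                z=np.median(P[:,2]);Q=P[abs(P[:,2]-z)<.004];(x,y),R=cv2.minEnclosingCircle(Q[:,:2].astype(np.float32));print("   top z",z,"circle",x,y,R,"mean",Q.mean(0),cv2.minAreaRect(Q[:,:2].astype(np.float32)))
            else: print("   rect",cv2.minAreaRect(P[:,:2].astype(np.float32)))
E
python3 m.py
python3 - <<'E'
import cv2,numpy as np
a=cv2.imread("pics/side0.png")[125:265,160:340];b=cv2.imread("pics/top0.png")[170:280,130:310]
cv2.imwrite("pics/crop0.png",np.vstack([cv2.resize(a,None,fx=2.3,fy=2.3,interpolation=3),cv2.resize(b,None,fx=2.3,fy=2.3,interpolation=3)]))
E
```

```text
top dolly 0.91 372 med [0.4191 0.0618 0.0173] z5/95 [0.0117 0.0173 0.0865]
   z 0.0 0.026 217 mean [0.4192 0.0627 0.0151] min [0.3994 0.041  0.    ] max [0.4428 0.0869 0.02  ]
   z 0.03 0.075 10 mean [0.4109 0.061  0.0559] min [0.4086 0.0495 0.0306] max [0.4172 0.0718 0.0749]
   z 0.08 0.1 135 mean [0.4213 0.0624 0.0848] min [0.4098 0.0495 0.08  ] max [0.4341 0.0758 0.0883]
top dolly 0.87 471 med [0.5209 0.1903 0.0215] z5/95 [0.0035 0.0215 0.0909]
   z 0.0 0.026 254 mean [0.5214 0.1917 0.0153] min [0.5006 0.1705 0.0008] max [0.5548 0.2257 0.0254]
   z 0.03 0.075 56 mean [0.5179 0.1882 0.0529] min [0.5117 0.1819 0.0309] max [0.5328 0.2032 0.075 ]
   z 0.08 0.1 148 mean [0.525  0.1951 0.0886] min [0.5119 0.182  0.0806] max [0.5378 0.2092 0.0938]
top round_cap 0.76 538 med [ 0.5496 -0.0905  0.064 ] z5/95 [0.0595 0.064  0.0667]
   top z 0.06398949513882057 circle 0.5498783588409424 -0.09012716263532639 0.027300726622343063 mean [ 0.5492 -0.0901  0.0641] ((0.5493117570877075, -0.09030565619468689), (0.05232946574687958, 0.05317353829741478), 63.289852142333984)
top square_cap 0.89 501 med
[... 1361 characters left out ...]
76482963562 -0.08963651955127716 0.027771877124905586 mean [ 0.5538 -0.092   0.0656] ((0.5548279881477356, -0.09007085114717484), (0.05316265672445297, 0.053783513605594635), 54.21382141113281)
side square_cap 0.59 867 med [ 0.5276 -0.2655  0.0653] z5/95 [0.0501 0.0653 0.067 ]
   top z 0.06529605626446777 circle 0.5282899737358093 -0.2617972493171692 0.03274698555469513 mean [ 0.5284 -0.2639  0.0654] ((0.5285999774932861, -0.262307345867157), (0.049155112355947495, 0.04713744297623634), 85.41619873046875)
side mat 0.71 2159 med [0.4842 0.2256 0.0051] z5/95 [0.0029 0.0051 0.007 ]
   rect ((0.5044087171554565, 0.22225284576416016), (0.16952785849571228, 0.30784136056900024), 6.716253757476807)
```

View pics/crop0.png

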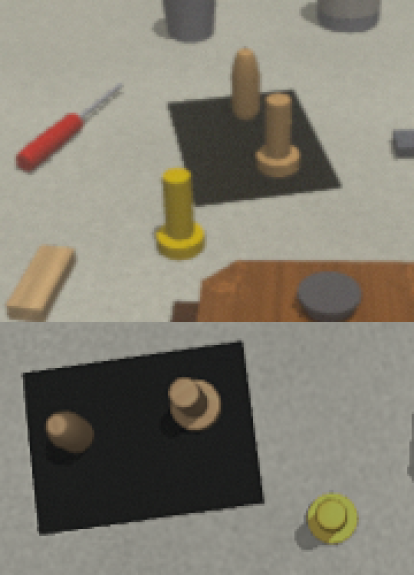

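The crop confirms it: the footed pale tool on the mat is the dolly, the one beside it is footless, and the other footed one is yellow. I'll move above it.

Call:
{"method": "move_arm", "body": {
  "increments": [
    {"xyz":[-15,-10,0],"roll":0,"grip":100},
    {"xyz":[-30,-19,0],"roll":0,"grip":100},
    {"xyz":[-30,-19,0],"roll":0,"grip":100},
    {"xyz":[-30,-19,0],"roll":0,"grip":100},
    {"xyz":[-30,-19,0],"roll":0,"grip":100}
  ]
}}

```text
time_s: 1.42
position: [0.2792, 0.4797, 0.2226]
tcp_rot: [[-0.961, 0.275, 0.0], [0.275, 0.961, 0.0], [-0.0, 0.0, -1.0]]
force: [-0.1, -0.2, 0.2]
opening: 1.0
grasp_force: 0.0
```

Call:
{"method": "move_arm", "body": {
  "increments": [
    {"xyz":[-30,-19,0],"roll":0,"grip":100},
    {"xyz":[-30,-19,0],"roll":0,"grip":100},
    {"xyz":[-30,-19,0],"roll":0,"grip":100},
    {"xyz":[-30,-19,0],"roll":0,"grip":100},
    {"xyz":[-30,-19,0],"roll":0,"grip":100}
  ]
}}

```text
time_s: 1.83
position: [0.3975, 0.3467, 0.2228]
tcp_rot: [[-0.961, 0.276, 0.0], [0.276, 0.961, 0.0], [-0.0, 0.0, -1.0]]
force: [-0.4, 0.5, 0.1]
opening: 0.999
grasp_force: 0.0
```

Call:
{"method": "move_arm", "body": {
  "increments": [
    {"xyz":[-30,-19,0],"roll":0,"grip":100},
    {"xyz":[-30,-19,0],"roll":0,"grip":100},
    {"xyz":[-30,-19,0],"roll":0,"grip":100},
    {"xyz":[-30,-19,0],"roll":0,"grip":100},
    {"xyz":[-15,-10,0],"roll":0,"grip":100}
  ]
}}

```text
time_s: 2.25
position: [0.5057, 0.2252, 0.2229]
tcp_rot: [[-0.96, 0.279, 0.003], [0.279, 0.96, -0.001], [-0.003, 0.0, -1.0]]
force: [-0.1, -0.5, 1.4]
opening: 1.001
grasp_force: 0.0
```

```bash
cat > w.py <<'E'
import sys
from h import *
np.set_printoptions(precision=4,suppress=True)
def look(labels,tag):
    st=bot.read_state();im,d=bot.capture("wrist");T=world("wrist",st);save(tag+".png",im);np.savez(tag+".npz",im=im,d=d,T=T)
    print("tcp",st["position"],"t",st["time_s"],"cam",T[:3,3],"f",st["force"],"open",st["opening"],"\n",st["tcp_rot"])
    for l in labels:
        for r in bot.trace(l,"wrist"):
            P=cloud("wrist",T,d,r["mask"])
            if len(P)<20: continue
            m=np.percentile(P[:,2],97);Q=P[P[:,2]>m-.006]
            v,u=np.nonzero(r["mask"])
            (x,y),R=cv2.minEnclosingCircle(Q[:,:2].astype(np.float32))
            print(l,round(r["conf"],2),len(P),"px",u.mean().round(),v.mean().round(),"ztop",np.median(Q[:,2]),"topmean",Q.mean(0),"circ",np.round([x,y,R],4),"med",np.median(P,0))
if __name__=="__main__": look(sys.argv[2:],sys.argv[1])
E
python3 w.py w1 dolly
```

```text
tcp [0.5057 0.2252 0.2229] t 2.25 cam [0.4417 0.2438 0.3865] f [-0.1266 -0.4861  1.354 ] open 1.001427128387285 
 [[-0.9604  0.2786  0.0029]
 [ 0.2786  0.9604 -0.0007]
 [-0.003   0.0001 -1.    ]]
dolly 0.9 1953 px 132.0 158.0 ztop 0.08732514517683332 topmean [0.4253 0.064  0.0871] circ [0.4251 0.0629 0.0135] med [0.4258 0.0718 0.0465]
dolly 0.82 1466 px 267.0 211.0 ztop 0.09161709436486759 topmean [0.5295 0.1953 0.0914] circ [0.5307 0.1947 0.0137] med [0.5236 0.1989 0.0489]
```

View pics/w1.png

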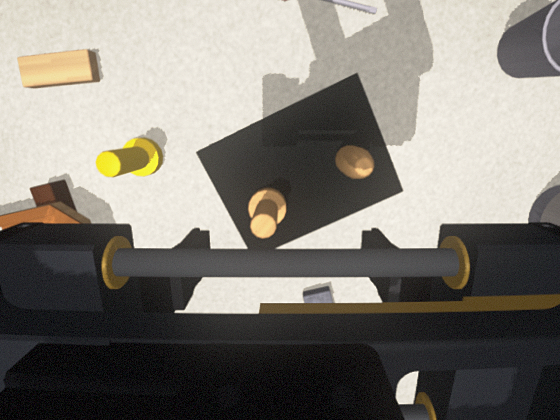

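The wrist view shows the dolly at (267,211), the footless handle at (355,162) and the yellow one at (130,158). The dolly's top is at about (0.530, 0.195, 0.091). I'll centre over it and look again from nearer.

Call:
{"method": "move_arm", "body": {
  "increments": [
    {"xyz":[-17,-12,0],"roll":0,"grip":100},
    {"xyz":[-17,-13,20],"roll":0,"grip":100},
    {"xyz":[0,0,30],"roll":0,"grip":100},
    {"xyz":[0,0,20],"roll":0,"grip":100},
    {"xyz":[0,0,0],"roll":0,"grip":100}
  ]
}}

```text
time_s: 2.77
position: [0.5244, 0.1947, 0.1487]
tcp_rot: [[-0.961, 0.276, -0.01], [0.276, 0.961, -0.001], [0.009, -0.004, -1.0]]
force: [-0.8, 0.2, -1.6]
opening: 1.0
grasp_force: 0.0
```

Call:
{"method": "move_arm", "body": {
  "increments": [
    {"xyz":[0,0,0],"roll":0,"grip":100},
    {"xyz":[0,0,0],"roll":0,"grip":100},
    {"xyz":[0,0,0],"roll":0,"grip":100}
  ]
}}

```text
time_s: 3.02
position: [0.5291, 0.1955, 0.1542]
tcp_rot: [[-0.961, 0.275, 0.003], [0.275, 0.961, 0.001], [-0.003, 0.001, -1.0]]
force: [0.1, -0.3, 1.1]
opening: 1.002
grasp_force: 0.0
```

```bash
python3 w.py w2 dolly
```

```text
tcp [0.5291 0.1955 0.1542] t 3.0167 cam [0.465  0.2137 0.3178] f [ 0.0591 -0.3444  1.1068] open 1.0019467934726058 
 [[-0.9614  0.2752  0.0031]
 [ 0.2752  0.9614  0.0006]
 [-0.0028  0.0014 -1.    ]]
dolly 0.9 3352 px 112.0 132.0 ztop 0.08728832482853874 topmean [0.4254 0.0638 0.087 ] circ [0.4251 0.0622 0.0142] med [0.4273 0.0715 0.0537]
dolly 0.62 2112 px 284.0 200.0 ztop 0.09149078470025396 topmean [0.5294 0.1949 0.0913] circ [0.5302 0.1946 0.0138] med [0.5233 0.1964 0.0667]
```

View pics/w2.png

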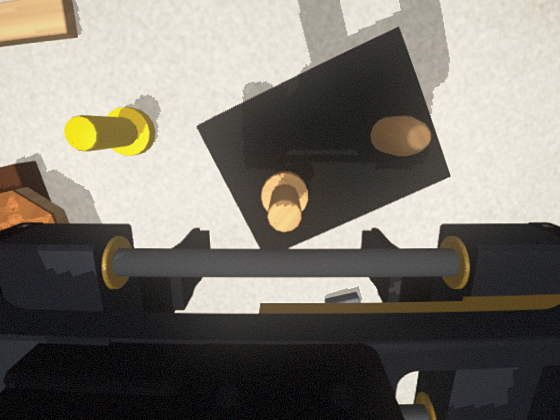

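The handle top at (285,215) is centred between the fingers, within 1 mm. I'll descend and grip.

Call:
{"method": "move_arm", "body": {
  "increments": [
    {"xyz":[0,0,20],"roll":0,"grip":100},
    {"xyz":[0,0,30],"roll":0,"grip":100},
    {"xyz":[0,0,30],"roll":0,"grip":100},
    {"xyz":[0,0,25],"roll":0,"grip":100},
    {"xyz":[0,0,10],"roll":0,"grip":100}
  ]
}}

```text
time_s: 3.53
position: [0.5269, 0.1945, 0.0355]
tcp_rot: [[-0.961, 0.276, -0.003], [0.276, 0.961, -0.001], [0.003, -0.001, -1.0]]
force: [-0.4, 0.6, -1.3]
opening: 1.0
grasp_force: 0.0
```

Call:
{"method": "move_arm", "body": {
  "increments": [
    {"xyz":[0,0,0],"roll":0,"grip":100},
    {"xyz":[0,0,0],"roll":0,"grip":100},
    {"xyz":[0,0,0],"roll":0,"grip":50},
    {"xyz":[0,0,0],"roll":0,"grip":35},
    {"xyz":[0,0,0],"roll":0,"grip":20}
  ]
}}

```text
time_s: 3.95
position: [0.5294, 0.1949, 0.0391]
tcp_rot: [[-0.961, 0.276, 0.003], [0.276, 0.961, 0.0], [-0.003, 0.001, -1.0]]
force: [-0.4, 0.1, 0.5]
opening: 0.853
grasp_force: 0.0
```

Call:
{"method": "move_arm", "body": {
  "increments": [
    {"xyz":[0,0,0],"roll":0,"grip":0},
    {"xyz":[0,0,0],"roll":0,"grip":0},
    {"xyz":[0,0,0],"roll":0,"grip":0},
    {"xyz":[0,0,0],"roll":0,"grip":0},
    {"xyz":[0,0,0],"roll":0,"grip":0}
  ]
}}

```text
time_s: 4.37
position: [0.5283, 0.1947, 0.0376]
tcp_rot: [[-0.961, 0.276, -0.0], [0.276, 0.961, -0.0], [-0.0, -0.0, -1.0]]
force: [-0.5, -0.1, 0.2]
opening: 0.479
grasp_force: 0.0
```

Call:
{"method": "move_arm", "body": {
  "increments": [
    {"xyz":[0,0,0],"roll":0,"grip":0},
    {"xyz":[0,0,0],"roll":0,"grip":0},
    {"xyz":[0,0,0],"roll":0,"grip":0},
    {"xyz":[0,0,0],"roll":0,"grip":0},
    {"xyz":[0,0,0],"roll":0,"grip":0}
  ]
}}

```text
time_s: 4.78
position: [0.5283, 0.1947, 0.0375]
tcp_rot: [[-0.961, 0.276, -0.0], [0.276, 0.961, 0.0], [0.0, -0.0, -1.0]]
force: [0.1, 0.2, -2.0]
opening: 0.315
grasp_force: 30.0
```

Call:
{"method": "move_arm", "body": {
  "increments": [
    {"xyz":[0,0,-10],"roll":0,"grip":0},
    {"xyz":[0,0,-20],"roll":0,"grip":0},
    {"xyz":[0,0,-20],"roll":0,"grip":0},
    {"xyz":[0,0,-10],"roll":0,"grip":0}
  ]
}}

```text
time_s: 5.12
position: [0.5291, 0.1948, 0.0998]
tcp_rot: [[-0.961, 0.276, 0.003], [0.276, 0.961, 0.0], [-0.002, 0.001, -1.0]]
force: [0.6, 0.2, -1.9]
opening: 0.318
grasp_force: 30.0
```

Call:
{"method": "move_arm", "body": {
  "increments": [
    {"xyz":[-5,-12,-20],"roll":0,"grip":0},
    {"xyz":[-11,-26,-20],"roll":0,"grip":0},
    {"xyz":[-11,-26,-20],"roll":0,"grip":0},
    {"xyz":[-11,-26,-10],"roll":0,"grip":0},
    {"xyz":[-11,-26,-10],"roll":0,"grip":0}
  ]
}}

```text
time_s: 5.53
position: [0.5434, 0.0686, 0.179]
tcp_rot: [[-0.961, 0.276, 0.001], [0.276, 0.961, -0.0], [-0.001, 0.0, -1.0]]
force: [0.6, -0.1, -2.2]
opening: 0.316
grasp_force: 30.0
```

Call:
{"method": "move_arm", "body": {
  "increments": [
    {"xyz":[-11,-26,0],"roll":0,"grip":0},
    {"xyz":[-11,-26,0],"roll":0,"grip":0},
    {"xyz":[-8,-20,0],"roll":0,"grip":0},
    {"xyz":[-5,-12,0],"roll":0,"grip":0},
    {"xyz":[0,0,0],"roll":0,"grip":0}
  ]
}}

```text
time_s: 5.95
position: [0.5542, -0.0233, 0.1777]
tcp_rot: [[-0.96, 0.279, 0.001], [0.279, 0.96, -0.001], [-0.001, -0.001, -1.0]]
force: [-0.1, 0.1, -2.0]
opening: 0.312
grasp_force: 30.0
```

Call:
{"method": "move_arm", "body": {
  "increments": [
    {"xyz":[0,0,0],"roll":0,"grip":0},
    {"xyz":[0,0,0],"roll":0,"grip":0},
    {"xyz":[0,0,0],"roll":0,"grip":0}
  ]
}}

```text
time_s: 6.2
position: [0.5532, -0.0193, 0.1774]
tcp_rot: [[-0.962, 0.275, -0.001], [0.275, 0.962, 0.001], [0.001, 0.0, -1.0]]
force: [0.4, -0.2, -1.7]
opening: 0.318
grasp_force: 30.0
```

```bash
python3 w.py w3 round_cap dolly square_cap
```

```text
tcp [ 0.5532 -0.0193  0.1774] t 6.2 cam [ 0.4898 -0.0012  0.3413] f [ 0.4484 -0.1701 -1.6581] open 0.3176917864566003 
 [[-0.9615  0.2747 -0.001 ]
 [ 0.2747  0.9615  0.0007]
 [ 0.0011  0.0004 -1.    ]]
round_cap 0.79 1528 px 217.0 213.0 ztop 0.06675997123678978 topmean [ 0.5478 -0.0854  0.0667] circ [ 0.5537 -0.0906  0.027 ] med [ 0.5464 -0.083   0.0668]
dolly 0.81 4244 px 285.0 249.0 ztop 0.23138768270305335 topmean [ 0.5512 -0.0188  0.2312] circ [ 0.5539 -0.0197  0.0138] med [ 0.5454 -0.0167  0.189 ]
square_cap 0.97 786 px 58.0 230.0 ztop 0.0666066794148546 topmean [ 0.5203 -0.2454  0.0675] circ [ 0.5001 -0.1771  0.0909] med [ 0.5211 -0.2443  0.0664]
```

View pics/w3.png

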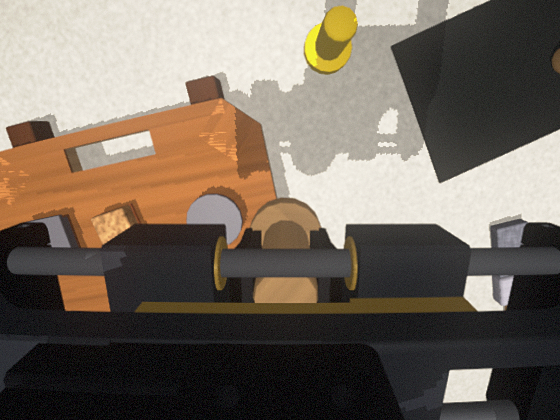

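The round cap at (217,213) measures (0.5537, -0.0906, 0.0667), which agrees with the side view. The dolly hangs upright in the fingers. I'll move above the cap.

Call:
{"method": "move_arm", "body": {
  "increments": [
    {"xyz":[-5,-17,0],"roll":0,"grip":0},
    {"xyz":[-9,-30,0],"roll":0,"grip":0},
    {"xyz":[-5,-20,20],"roll":0,"grip":0},
    {"xyz":[0,0,25],"roll":0,"grip":0},
    {"xyz":[0,0,22],"roll":0,"grip":0}
  ]
}}

```text
time_s: 6.82
position: [0.5542, -0.0916, 0.1102]
tcp_rot: [[-0.961, 0.278, 0.002], [0.278, 0.961, -0.001], [-0.002, -0.0, -1.0]]
force: [-0.1, 0.6, -2.7]
opening: 0.319
grasp_force: 30.0
```

Call:
{"method": "move_arm", "body": {
  "increments": [
    {"xyz":[0,0,0],"roll":0,"grip":0},
    {"xyz":[0,0,0],"roll":0,"grip":0},
    {"xyz":[0,0,0],"roll":0,"grip":0},
    {"xyz":[0,0,0],"roll":0,"grip":0}
  ]
}}

```text
time_s: 7.15
position: [0.5548, -0.0904, 0.112]
tcp_rot: [[-0.961, 0.275, 0.003], [0.275, 0.961, -0.001], [-0.003, -0.0, -1.0]]
force: [-0.1, -0.4, -1.8]
opening: 0.317
grasp_force: 30.0
```

```bash
python3 w.py w4 round_cap dolly
python3 - <<'E'
from h import *
im,d=bot.capture("side");cv2.imwrite("pics/s4.png",cv2.resize(im[170:310,210:410,::-1],None,fx=3,fy=3,interpolation=3))
T=world("side")
for r in bot.trace("dolly","side"):
    P=cloud("side",T,d,r["mask"]);print(r["conf"],len(P),P.min(0),P.max(0),np.median(P,0))
E
```

```text
tcp [ 0.5548 -0.0904  0.112 ] t 7.15 cam [ 0.4907 -0.0719  0.2756] f [-0.1127 -0.3813 -1.7991] open 0.31712062866886304 
 [[-0.9613  0.2754  0.0029]
 [ 0.2754  0.9613 -0.0011]
 [-0.0031 -0.0003 -1.    ]]
round_cap 0.88 1070 px 284.0 198.0 ztop 0.06672418149899939 topmean [ 0.5382 -0.0868  0.0669] circ [ 0.5528 -0.0903  0.0267] med [ 0.5365 -0.0856  0.0667]
dolly 0.78 4088 px 285.0 248.0 ztop 0.16604683799260392 topmean [ 0.5525 -0.0898  0.1659] circ [ 0.5544 -0.0904  0.0138] med [ 0.5468 -0.0878  0.1221]
0.73 352 [ 0.53376534 -0.11476472  0.0805948 ] [ 0.57952482 -0.07405877  0.11785821] [ 0.55663135 -0.10352492  0.09453662]
0.65 599 [ 0.40158016  0.03682278 -0.00046499] [0.44910598 0.19433006 0.08983496] [0.42638273 0.05183812 0.0347036 ]
```

View pics/s4.png

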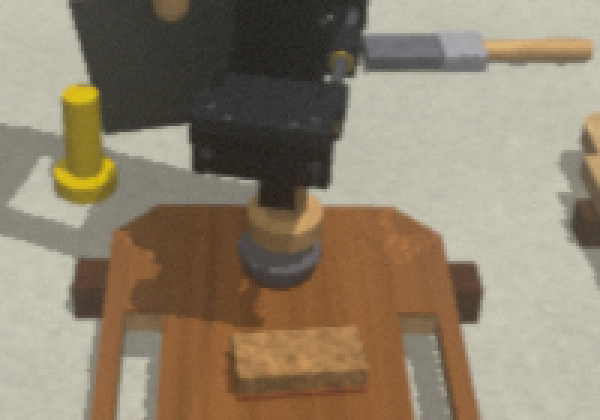

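The side crop shows the tool's foot squarely above the round cap, and the xy offset is within about 1 mm. I'll press gradually.

Call:
{"method": "move_arm", "body": {
  "increments": [
    {"xyz":[0,0,6],"roll":0,"grip":0},
    {"xyz":[0,0,4],"roll":0,"grip":0},
    {"xyz":[0,0,3],"roll":0,"grip":0},
    {"xyz":[0,0,2],"roll":0,"grip":0},
    {"xyz":[0,0,0],"roll":0,"grip":0}
  ]
}}

```text
time_s: 7.82
position: [0.5534, -0.0903, 0.0952]
tcp_rot: [[-0.961, 0.276, -0.001], [0.276, 0.961, 0.0], [0.001, 0.0, -1.0]]
force: [-0.1, 0.6, -1.0]
opening: 0.313
grasp_force: 30.0
```

Call:
{"method": "move_arm", "body": {
  "increments": [
    {"xyz":[0,0,2],"roll":0,"grip":0},
    {"xyz":[0,0,2],"roll":0,"grip":0}
  ]
}}

```text
time_s: 7.98
position: [0.5534, -0.0903, 0.0914]
tcp_rot: [[-0.961, 0.276, -0.0], [0.276, 0.961, 0.0], [0.0, 0.0, -1.0]]
force: [0.1, 0.7, -0.9]
opening: 0.315
grasp_force: 30.0
```

Call:
{"method": "move_arm", "body": {
  "increments": [
    {"xyz":[0,0,2],"roll":0,"grip":0},
    {"xyz":[0,0,2],"roll":0,"grip":0}
  ]
}}

```text
time_s: 8.15
position: [0.5535, -0.0904, 0.087]
tcp_rot: [[-0.961, 0.276, -0.0], [0.276, 0.961, -0.0], [0.0, -0.0, -1.0]]
force: [0.1, -0.1, -1.3]
opening: 0.315
grasp_force: 30.0
```

```bash
python3 w.py w5 round_cap dolly
python3 - <<'E'
from h import *
im,d=bot.capture("side");cv2.imwrite("pics/s5.png",cv2.resize(im[170:310,210:410,::-1],None,fx=3,fy=3,interpolation=3))
print(bot.read_state()["force"])
T=world("side")
for r in bot.trace("round_cap","side"):
    P=cloud("side",T,d,r["mask"]);print(r["conf"],len(P),np.percentile(P[:,2],[5,50,95]))
E
```

```text
tcp [ 0.5535 -0.0904  0.087 ] t 8.15 cam [ 0.4899 -0.0721  0.2508] f [ 0.1424 -0.1119 -1.2819] open 0.3145361424999133 
 [[-0.9611  0.2762 -0.0001]
 [ 0.2762  0.9611 -0.    ]
 [ 0.0001 -0.     -1.    ]]
round_cap 0.78 614 px 284.0 204.0 ztop 0.0546526505581611 topmean [ 0.5378 -0.0868  0.0546] circ [ 0.5501 -0.0895  0.0267] med [ 0.5354 -0.0857  0.0546]
dolly 0.88 4374 px 285.0 249.0 ztop 0.14101602309525318 topmean [ 0.5503 -0.0895  0.1423] circ [ 0.5409 -0.0878  0.0216] med [ 0.5455 -0.0876  0.0991]
dolly 0.73 1386 px 435.0 11.0 ztop 0.018098666785145157 topmean [0.44   0.0568 0.0189] circ [0.4352 0.0583 0.0212] med [0.4403 0.0526 0.017 ]
[-0.40139828  0.16339677 -2.20985349]
0.68 79 [0.05105451 0.05301717 0.05566711]
```

View pics/s5.png

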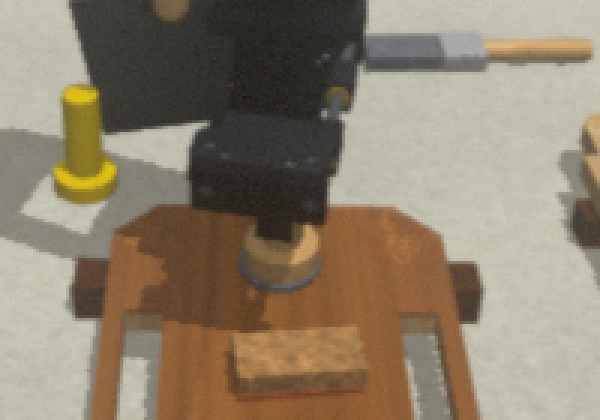

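The cap top has dropped from 66.7 to 54.6 mm, so it has snapped down its full 12 mm. I'll add a light confirming push and watch the force.

Call:
{"method": "move_arm", "body": {
  "increments": [
    {"xyz":[0,0,1],"roll":0,"grip":0},
    {"xyz":[0,0,0.5],"roll":0,"grip":0},
    {"xyz":[0,0,0],"roll":0,"grip":0}
  ]
}}

```text
time_s: 8.65
position: [0.5538, -0.0905, 0.0865]
tcp_rot: [[-0.961, 0.276, 0.001], [0.276, 0.961, -0.0], [-0.001, -0.0, -1.0]]
force: [0.1, -0.6, 0.7]
opening: 0.314
grasp_force: 30.0
```

Call:
{"method": "move_arm", "body": {
  "increments": [
    {"xyz":[0,0,1],"roll":0,"grip":0},
    {"xyz":[0,0,1],"roll":0,"grip":0},
    {"xyz":[0,0,0],"roll":0,"grip":0}
  ]
}}

```text
time_s: 8.9
position: [0.554, -0.0905, 0.0862]
tcp_rot: [[-0.961, 0.276, 0.001], [0.276, 0.961, -0.001], [-0.001, -0.0, -1.0]]
force: [-2.1, 1.1, 13.3]
opening: 0.315
grasp_force: 30.0
```

The tool meets a solid stop at 15 N, so the cap is home. I'll lift off and check from the waypoint.

Call:
{"method": "move_arm", "body": {
  "increments": [
    {"xyz":[0,0,-4],"roll":0,"grip":0},
    {"xyz":[0,0,-10],"roll":0,"grip":0},
    {"xyz":[0,0,-25],"roll":0,"grip":0},
    {"xyz":[0,0,-30],"roll":0,"grip":0},
    {"xyz":[5,17,-24.5],"roll":0,"grip":0}
  ]
}}

```text
time_s: 9.32
position: [0.5544, -0.0752, 0.1791]
tcp_rot: [[-0.96, 0.279, 0.002], [0.279, 0.96, -0.002], [-0.002, -0.002, -1.0]]
force: [1.2, -0.3, -1.7]
opening: 0.316
grasp_force: 30.0
```

Call:
{"method": "move_arm", "body": {
  "increments": [
    {"xyz":[9,30,0],"roll":0,"grip":0},
    {"xyz":[5,20,0],"roll":0,"grip":0},
    {"xyz":[0,0,0],"roll":0,"grip":0},
    {"xyz":[0,0,0],"roll":0,"grip":0},
    {"xyz":[0,0,0],"roll":0,"grip":0}
  ]
}}

```text
time_s: 9.73
position: [0.5538, -0.0211, 0.1775]
tcp_rot: [[-0.961, 0.276, 0.0], [0.276, 0.961, -0.001], [-0.0, -0.001, -1.0]]
force: [-0.4, -0.5, -2.6]
opening: 0.315
grasp_force: 30.0
```

```bash
python3 w.py w6 round_cap dolly square_cap
python3 - <<'E'
from h import *
for c in ["side","top"]:
    im,d=bot.capture(c);T=world(c)
    if c=="side": cv2.imwrite("pics/s6.png",cv2.resize(im[170:370,190:410,::-1],None,fx=2.7,fy=2.7,interpolation=3))
    for l in ["round_cap","square_cap","dolly"]:
        for r in bot.trace(l,c):
            P=cloud(c,T,d,r["mask"]);print(c,l,r["conf"],len(P),np.median(P,0),np.percentile(P[:,2],[5,50,95]))
E
```

```text
tcp [ 0.5538 -0.0211  0.1775] t 9.7333 cam [ 0.4902 -0.0027  0.3413] f [-0.415  -0.4613 -2.5734] open 0.3147101180859878 
 [[-0.9613  0.2756  0.    ]
 [ 0.2756  0.9613 -0.0006]
 [-0.0002 -0.0006 -1.    ]]
round_cap 0.94 1690 px 221.0 211.0 ztop 0.05472823394413734 topmean [ 0.55   -0.0865  0.0547] circ [ 0.5544 -0.0905  0.0269] med [ 0.5491 -0.085   0.0547]
dolly 0.82 2535 px 333.0 39.0 ztop 0.0872613646153525 topmean [0.4262 0.0607 0.0871] circ [0.4255 0.0611 0.0136] med [0.4308 0.056  0.0608]
dolly 0.55 4151 px 285.0 249.0 ztop 0.23156487398655057 topmean [ 0.5516 -0.0205  0.2314] circ [ 0.5538 -0.0213  0.0137] med [ 0.546  -0.0186  0.19  ]
square_cap 0.86 810 px 59.0 230.0 ztop 0.06668093118363849 topmean [ 0.5208 -0.2473  0.0665] circ [ 0.5222 -0.2536  0.0232] med [ 0.5215 -0.2451  0.0665]
side round_cap 0.74 425 [ 0.55322034 -0.0936128   0.05361319] [0.05104996 0.05361319 0.05511949]
side square_cap 0.89 759 [ 0.52764744 -0.26601753  0.06540984] [0.06123396 0.06540984 0.06690736]
side square_cap 0.59 429 [ 0.5525763  -0.09253786  0.05359989] [0.05098548 0.05359989 0.05512715]
side dolly 0.62 607 [0.42540399 0.05161378 0.03501472] [0.0033558  0.03501472 0.0864434 ]
side dolly 0.6 383 [ 0.55701948 -0.03381352  0.1602652 ] [0.14796483 0.1602652  0.18690165]
top square_cap 0.63 481 [ 0.52392524 -0.26176919  0.06389387] [0.06142714 0.06389387 0.06695442]
```

View pics/s6.png

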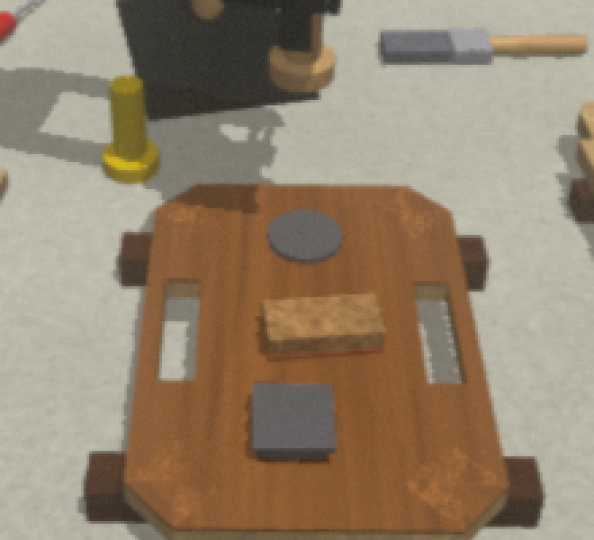

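The round cap lies flush: its top is at 54.7 mm in the wrist view against 66.7 mm for the square one. The square cap and cork block are untouched. I'll carry the tool back to its mat spot.

Call:
{"method": "move_arm", "body": {
  "increments": [
    {"xyz":[5,12,0],"roll":0,"grip":0},
    {"xyz":[8,20,0],"roll":0,"grip":0},
    {"xyz":[11,26,0],"roll":0,"grip":0},
    {"xyz":[11,26,0],"roll":0,"grip":0},
    {"xyz":[11,26,0],"roll":0,"grip":0}
  ]
}}

```text
time_s: 10.75
position: [0.5393, 0.0996, 0.1776]
tcp_rot: [[-0.961, 0.277, -0.0], [0.277, 0.961, 0.001], [0.0, 0.0, -1.0]]
force: [0.6, 0.3, -1.5]
opening: 0.314
grasp_force: 30.0
```

Call:
{"method": "move_arm", "body": {
  "increments": [
    {"xyz":[11,26,0],"roll":0,"grip":0},
    {"xyz":[11,26,10],"roll":0,"grip":0},
    {"xyz":[11,26,20],"roll":0,"grip":0},
    {"xyz":[5,12,25],"roll":0,"grip":0},
    {"xyz":[0,0,30],"roll":0,"grip":0}
  ]
}}

```text
time_s: 11.17
position: [0.5284, 0.1991, 0.0932]
tcp_rot: [[-0.962, 0.272, 0.004], [0.272, 0.962, 0.002], [-0.004, 0.003, -1.0]]
force: [0.5, 0.0, -2.4]
opening: 0.316
grasp_force: 30.0
```

Call:
{"method": "move_arm", "body": {
  "increments": [
    {"xyz":[0,0,25],"roll":0,"grip":0},
    {"xyz":[0,0,15],"roll":0,"grip":0},
    {"xyz":[0,0,5],"roll":0,"grip":0},
    {"xyz":[0,0,0],"roll":0,"grip":0},
    {"xyz":[0,0,0],"roll":0,"grip":0}
  ]
}}

```text
time_s: 11.58
position: [0.5286, 0.1952, 0.048]
tcp_rot: [[-0.961, 0.276, 0.001], [0.276, 0.961, 0.0], [-0.001, 0.0, -1.0]]
force: [0.1, -0.3, -2.3]
opening: 0.311
grasp_force: 30.0
```

Call:
{"method": "move_arm", "body": {
  "increments": [
    {"xyz":[0,0,4],"roll":0,"grip":0},
    {"xyz":[0,0,3],"roll":0,"grip":0},
    {"xyz":[0,0,2],"roll":0,"grip":0},
    {"xyz":[0,0,0],"roll":0,"grip":0}
  ]
}}

```text
time_s: 11.92
position: [0.5283, 0.1946, 0.0387]
tcp_rot: [[-0.961, 0.276, 0.0], [0.276, 0.961, 0.0], [-0.0, 0.0, -1.0]]
force: [0.1, 0.1, -1.9]
opening: 0.317
grasp_force: 30.0
```

Contact is expected at about 37.3 mm, so I'll lower the last bit and release.

Call:
{"method": "move_arm", "body": {
  "increments": [
    {"xyz":[0,0,1],"roll":0,"grip":0},
    {"xyz":[0,0,0.7],"roll":0,"grip":0},
    {"xyz":[0,0,0],"roll":0,"grip":0}
  ]
}}

```text
time_s: 12.17
position: [0.5285, 0.1946, 0.0374]
tcp_rot: [[-0.961, 0.276, 0.001], [0.276, 0.961, 0.0], [-0.001, 0.0, -1.0]]
force: [0.0, -0.6, 1.7]
opening: 0.313
grasp_force: 30.0
```

Contact: the force rose about 4 N. Releasing.

Call:
{"method": "move_arm", "body": {
  "increments": [
    {"xyz":[0,0,0],"roll":0,"grip":36},
    {"xyz":[0,0,0],"roll":0,"grip":45},
    {"xyz":[0,0,0],"roll":0,"grip":60},
    {"xyz":[0,0,0],"roll":0,"grip":100},
    {"xyz":[0,0,0],"roll":0,"grip":100}
  ]
}}

```text
time_s: 12.58
position: [0.5283, 0.1947, 0.0368]
tcp_rot: [[-0.961, 0.276, 0.0], [0.276, 0.961, 0.0], [-0.0, 0.0, -1.0]]
force: [-0.0, -0.4, -0.1]
opening: 0.576
grasp_force: 0.0
```

Call:
{"method": "move_arm", "body": {
  "increments": [
    {"xyz":[0,0,0],"roll":0,"grip":100},
    {"xyz":[0,0,0],"roll":0,"grip":100},
    {"xyz":[0,0,0],"roll":0,"grip":100},
    {"xyz":[0,0,0],"roll":0,"grip":100},
    {"xyz":[0,0,0],"roll":0,"grip":100}
  ]
}}

```text
time_s: 13.0
position: [0.5283, 0.1947, 0.0369]
tcp_rot: [[-0.961, 0.276, 0.0], [0.276, 0.961, 0.0], [-0.0, 0.0, -1.0]]
force: [0.6, -0.5, 0.5]
opening: 0.948
grasp_force: 0.0
```

Call:
{"method": "move_arm", "body": {
  "increments": [
    {"xyz":[0,0,0],"roll":0,"grip":100},
    {"xyz":[0,0,0],"roll":0,"grip":100},
    {"xyz":[0,0,0],"roll":0,"grip":100},
    {"xyz":[0,0,0],"roll":0,"grip":100},
    {"xyz":[0,0,0],"roll":0,"grip":100}
  ]
}}

```text
time_s: 13.42
position: [0.5283, 0.1947, 0.0369]
tcp_rot: [[-0.961, 0.276, 0.0], [0.276, 0.961, -0.0], [-0.0, 0.0, -1.0]]
force: [-0.1, 0.6, -0.1]
opening: 0.999
grasp_force: 0.0
```

Call:
{"method": "move_arm", "body": {
  "increments": [
    {"xyz":[0,0,-10],"roll":0,"grip":100},
    {"xyz":[0,0,-25],"roll":0,"grip":100},
    {"xyz":[0,0,-35],"roll":0,"grip":100},
    {"xyz":[0,0,-35],"roll":0,"grip":100},
    {"xyz":[0,0,-35],"roll":0,"grip":100}
  ]
}}

```text
time_s: 13.83
position: [0.5278, 0.1946, 0.1788]
tcp_rot: [[-0.961, 0.276, -0.001], [0.276, 0.961, -0.0], [0.0, -0.0, -1.0]]
force: [0.2, 0.2, -0.1]
opening: 0.997
grasp_force: 0.0
```

Call:
{"method": "move_arm", "body": {
  "increments": [
    {"xyz":[15,15,-20],"roll":0,"grip":100},
    {"xyz":[20,20,0],"roll":0,"grip":100},
    {"xyz":[15,15,0],"roll":0,"grip":100},
    {"xyz":[0,0,0],"roll":0,"grip":100},
    {"xyz":[0,0,0],"roll":0,"grip":100}
  ]
}}

```text
time_s: 14.25
position: [0.4934, 0.2572, 0.1977]
tcp_rot: [[-0.962, 0.274, 0.001], [0.274, 0.962, -0.0], [-0.001, 0.0, -1.0]]
force: [-0.5, -0.3, 0.2]
opening: 0.998
grasp_force: 0.0
```

Run:
```python
from h import *
np.set_printoptions(precision=4,suppress=True)
for c in ["side"]:
    im,d=bot.capture(c);T=world(c);save("s7.png",im)
    for l in ["round_cap","square_cap","dolly"]:
        for r in bot.trace(l,c):
            P=cloud(c,T,d,r["mask"]);print(c,l,r["conf"],len(P),np.median(P,0),np.percentile(P[:,2],[5,50,95]))
print(bot.read_state()["position"],bot.read_state()["qvel"])
```

```text
side round_cap 0.93 448 [ 0.5541 -0.0923  0.0535] [0.0503 0.0535 0.0552]
side square_cap 0.68 816 [ 0.5284 -0.2663  0.0653] [0.0534 0.0653 0.067 ]
side dolly 0.74 480 [0.5301 0.1841 0.0398] [0.0093 0.0398 0.0907]
side dolly 0.74 604 [0.4266 0.052  0.0353] [0.0049 0.0353 0.0869]
[0.4945 0.2557 0.1968] [-0.3045  0.1825 -0.0293  0.1941  0.025   0.2196]
```

View pics/s7.png

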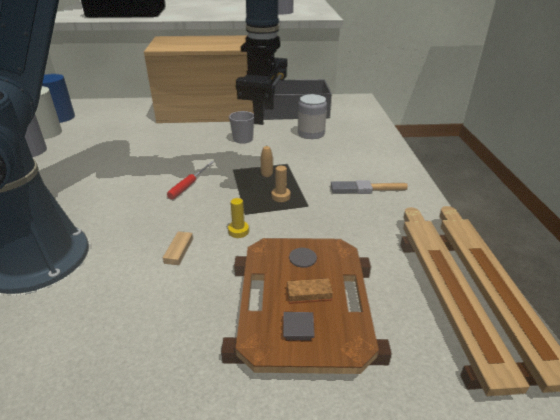

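The dolly stands upright on the mat at (281,185). The round cap is flush at (303,257), the square cap still stands at (298,326), and the arm is clear. Handing in.

```bash
python3 -c "
from rig import bot
print(bot.hand_in())"
```

```text
the job is handed in; nothing more can be done
None
```

The round cap is pressed fully home with its rim flush on the panel, the seating tool stands upright back on the mat, the square cap was left standing, and the job was handed in at about 14 s.

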